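# Mesh a finishing wheel onto a splined spindle and hold it down

### The job

Of the three finishing wheels lying on the cobbler's bench, pick up the one with the cross-shaped bore and put it on the machine's upright spindle, turning it until its slots mesh with the four ribs. Slide it down fully home, pressing the sprung collar under it right down, and finish while still holding it pressed there with the gripper so that the nut can be fitted; the spring lifts it again if you let go. Leave the other two wheels, the tin and the hammer where they lie.

Things in the scene. Friction and masses are not known exactly. Their poses are not given: they have to be found in the camera images.
- wheel_center (a point): Centre (half-way up) of the wheel to fit: a black rubber-rimmed drum 56 mm in diameter and 50 mm tall with a bare aluminium hub, standing on its flat end; 0.16 to 0.26 kg. Its through bore is a cross: two crossed slots, each 10.5 mm wide and 37.4 mm long, along its own x and y axes (the same at every quarter turn); z is up along the bore. It may be gripped across the rim at any angle. Either end may go down.
- spindle_seat (a point): Point on the spindle's axis at the height where a wheel's underside is when fully home, 100 mm above the bench; z up along the spindle, x and y along its four ribs, which form a cross (each bar 34 mm across, 7 mm thick) from the seat up to 42 mm above it, the top 6 mm tapered thinner. The spindle stands at any angle; a brake holds it and gives way above about 0.12 N m.
- stud_tip (a point): Tip of the plain brass stud on top of the ribs, 62 mm above the seat: 12 mm in diameter, with a tapered end. It enters the bore first and lets the wheel turn freely until it reaches the ribs.
- machine: The finishing machine, fixed: grey housing 200 mm (its x) by 180 mm, 82 mm high, with a flat steel disc (68 mm in diameter, top 86 mm above the bench) round the spindle in the middle of its top, and a 64 mm motor, 80 mm long and no higher than the housing, out of its +y side. Origin: centre of its underside.
- collar (a joint): Sprung aluminium collar, 48 mm in diameter, around the foot of the ribs: 0 when up (its top then 8 mm above the seat), 0.008 m when pressed right down by the wheel (its top then level with the seat). It takes about 4 N to start and 11 N at the bottom; the wheel's weight alone does not press it down.
- square_center (a point): Centre of a second wheel, of the same outside size and materials but with a plain square bore 18 mm wide; leave it.
- round_center (a point): Centre of a third wheel, of the same outside size and materials but with a plain round bore of 20 mm diameter; leave it.
- tin_center (a point): Centre of a flat dark steel polish tin, 76 mm in diameter and 27 mm high; leave it.
- hammer_grip (a point): Grip of a hammer lying on the bench, at the middle of its handle; leave it.
- wheel: The wheel to fit, as above; its origin is the centre of its underside.
Not all that is in view belongs to the job. What is shaped like the wheel but blue or purple is not meant.

How it is judged:
By the outcome, as a careful person would: the job done as asked, in the order asked, and still so for the second after the job is handed in, while the arm keeps its last pose, push and grip.
It also fails if it takes over 48 s, if anything falls off the work surface, if the arm or the gripper's body presses on something with over 40 N, if the wrist force passes 120 N, or if a joint passes its speed limit or range.

### The arm

A 6-joint arm with a two-finger parallel gripper is mounted at the origin on the work surface. World frame = base frame: x ahead of the robot, y to its left, z up, the work surface at z = 0. Lengths are in mm, angles in rad, forces in N, time in s.
With the tool pointing down it reaches from about 350 to 875 mm from the base axis. Payload 4.2 kg.
Tool frame: the origin (TCP) lies where the fingers leave the gripper's body, on its centre line; the fingertips stand ahead of it and the grasp point (between the pads) lies 54 mm ahead of it (arm.nose_length is the z of the fingertips in the tool frame, in mm); z points along the fingers, x is the direction in which the jaws open and shut, and the axes are right-handed (so a half turn about z gives the same grasp; the last joint's range is limited). The gripper opens to 85 mm and grips with 20 to 120 N. Pads are 22 mm wide; open, the fingers measure 114 mm over their backs; the gripper's body (76 mm by 85 mm) begins 54 mm behind the grasp point. The pads swing forward as they close: fully open they stand 13 mm farther back than shut.
Start: joints at [0.259, 0.385, 0.008, 0, -1.194, -0.259], TCP at [624.98, 0.025, 303.912] pointing down, gripper open.
Joint ranges: [-3.14, 3.14], [-1.21, 2.06], [-1.07, 1.41], [-3.16, 2.05], [-2.99, -0.16], [-3.1, 3.1]. Speed limits (rad/s): [2.79, 2.79, 3.14, 3.14, 3.14, 3.14].

### API

Orientations are given as a unit quaternion [x, y, z, w].
In Python, from bench import arm, imaging, job_done gives the robot as it stands.
- The arm moves only by the shell command python3 -m crank 'ROWS' [OPENING]. ROWS is a JSON object of lists of equal length, an entry for each row: "delta_pos": the shift along the tool's x, y, z in m, a list of three; "twist": the turn about the tool's z in rad. In form: {"delta_pos": [[tx, ty, tz], ...], "twist": [twist, ...]}. A call has 1 to 8 rows; each row shifts and turns the commanded pose from where the row before left it, along the tool's axes as they then stand; what a row does not reach is not made up. A row lasts 1/12 s, in which the tool goes at most 41.7 mm and 7.16 degrees, less where a joint would pass 70% of its speed; a pose out of reach is approached as far as the arm can. A call is refused whole if a number of a shift passes 0.0417 or a number of a turn 0.125, either way. A call with a gripper value outside its range is refused whole. OPENING is the opening, from 0 (shut) to 1 (fully open), set as the call begins (- or left out, the last holds). The fingers move at their own pace and stop on an object; the grip force is fixed at half the most. Time passes only in rows, so rows that do not move let the fingers close. It gives the time, the measured TCP pose, the force and the opening at its end, in the units of the state.
- arm.read_state(): the state, without advancing time (a new reading comes with each control period).
- imaging.get_image(name): name is "scene" or "side" or "wrist"; returns (picture, depth): 420x560x3 uint8, blue, green, red; 420x560 float32, mm along the optical axis (not along the pixel's ray), 0 where there is no reading.
- imaging.camera_model(name): a dict with "vfov" (degrees; the focal length in pixels is half the picture's height over the tangent of half this angle, whatever the lens; pixels are square), "cx", "cy" (the principal point, pixels), "T" (4x4, takes a point from camera to world coordinates); the wrist camera has in their place "hand_eye" (4x4, takes a point from camera to tool coordinates, whose origin is the TCP and whose axes are the tool frame's). Camera axes: x right, y up, looking along -z (the intrinsics and any distortion apply to the point x, -y, -z); pixel columns grow to the right and rows downward; lengths in mm; the calibration is good to about 2 mm. The wrist camera is an equidistant fisheye: a pixel r from the principal point sees the ray r / f radians off the axis. A picture is of the moment at which its call begins: read the wrist's pose just before it. camera_model takes no time and is no camera call.
- job_done(): hands the job in, once; it reports no verdict.
The state is a dict: "clock": time; "joints": joint angles; "joint_vel": joint speeds; "joint_efforts": joint torques, N m; "position": TCP position; "ee_rot": TCP orientation; "contact_force": force on the tool from outside, world axes, zero at the start; "wrist_torque": the same for the moment, N m; "gripper_width": finger opening in mm.
Only numpy, scipy, OpenCV 4.12 (cv2) and the standard library are available. Lean on these libraries where they do the work, as an engineer would, in place of code of your own. Each camera call takes 0.05 s, during which the arm holds its last target.

## Working session

There is one attempt and no reset: what is moved stays moved. The work goes in short steps, Python scripts to look and compute and a shell command to move; the robot and the scene stay as the last step left them, time stands still between calls to the robot, and variables do not carry over. Pictures are saved under pics/ and viewed, and the job is handed in when it is done.

```bash
ls; mkdir -p pics; cat > h.py <<'E'
import numpy as np, cv2
from scipy.spatial.transform import Rotation as R
from bench import arm, imaging, job_done
def shot(n,tag):
    s=arm.read_state(); im,d=imaging.get_image(n); cv2.imwrite(f'pics/{tag}.png',im); np.savez(f'pics/{tag}.npz',im=im,d=d,p=s['position'],q=s['ee_rot'],name=n); return im,d,s
def T(tag):
    z=np.load(f'pics/{tag}.npz'); n=str(z['name']); m=imaging.camera_model(n)
    f=210/np.tan(np.radians(m['vfov']/2))
    if 'T' in m: M=np.array(m['T'])
    else:
        A=np.eye(4);A[:3,:3]=R.from_quat(z['q']).as_matrix();A[:3,3]=z['p'];M=A@np.array(m['hand_eye'])
    return z,m,f,M
def ray(tag,u,v):
    z,m,f,M=T(tag); x=u-m['cx'];y=v-m['cy']
    if 'T' in m:
        d=np.array([x/f,y/f,1])
        if 'dist' in m: pass
    else:
        r=np.hypot(x,y);t=r/f; d=np.array([x/r*np.sin(t),y/r*np.sin(t),np.cos(t)]) if r>0 else np.array([0,0,1.])
    d=d*[1,-1,-1]
    return M[:3,3],M[:3,:3]@d
def atz(tag,u,v,zz):
    o,d=ray(tag,u,v); return o+d*(zz-o[2])/d[2]
def atd(tag,u,v):
    z,m,f,M=T(tag); D=z['d'][int(round(v)),int(round(u))]; o,d=ray(tag,u,v)
    dc=M[:3,:3].T@d; return o+d*D/(-dc[2])
def tri(a,b):
    # a,b=(tag,u,v)
    o1,d1=ray(*a);o2,d2=ray(*b);d1/=np.linalg.norm(d1);d2/=np.linalg.norm(d2)
    A=np.stack([d1,-d2],1);s=np.linalg.lstsq(A,o2-o1,rcond=None)[0]
    p,q=o1+s[0]*d1,o2+s[1]*d2; return (p+q)/2,np.linalg.norm(p-q)
E
python3 - <<'E'
from h import *
for n in ['scene','side','wrist']:
    print(n,{k:(np.round(v,3).tolist() if not isinstance(v,str) else v) for k,v in imaging.camera_model(n).items()})
    shot(n,n+'0')
print(arm.read_state(), arm.nose_length)
E
```

```text
pics
scene {'vfov': 56.661, 'cx': 271.019, 'cy': 215.021, 'T': [[-0.509, -0.678, 0.53, 1062.413], [0.86, -0.413, 0.299, 227.542], [0.016, 0.608, 0.794, 892.467], [0.0, 0.0, 0.0, 1.0]]}
side {'vfov': 57.733, 'cx': 287.915, 'cy': 211.329, 'T': [[0.695, 0.553, -0.461, 164.595], [-0.719, 0.516, -0.466, -468.555], [-0.02, 0.655, 0.756, 768.794], [0.0, 0.0, 0.0, 1.0]]}
wrist {'vfov': 65.706, 'cx': 275.904, 'cy': 210.476, 'hand_eye': [[1.0, 0.001, 0.0, -0.653], [0.001, -0.965, -0.263, -65.92], [-0.0, 0.263, -0.965, -71.229], [0.0, 0.0, 0.0, 1.0]]}
{'clock': 0.15, 'joints': array([ 2.58612988e-01,  3.85379922e-01,  6.97561089e-03, -3.45308933e-04,
       -1.19401275e+00, -2.58633726e-01]), 'joint_vel': array([ 0.00044448, -0.00313295,  0.00456624,  0.00097675,  0.00060613,
        0.00035804]), 'joint_efforts': array([-6.03353892e-04, -3.92678475e+01,  1.88581592e+01,  4.18858320e+00,
       -3.39302780e-03,  5.70479813e-06]), 'position': array([6.24692473e+02, 3.21522156e-02, 3.03087819e+02]), 'ee_rot': array([ 7.40244478e-05,  9.99999656e-01, -5.20976520e-05, -8.24464560e-04]), 'contact_force': array([-1.01935795,  0.11529044,  0.32982784]), 'wrist_torque': array([-0.04247917, -0.02314063,  0.00128627]), 'gripper_width': 85.47771510679173} 72.6
```

View pics/scene0.png

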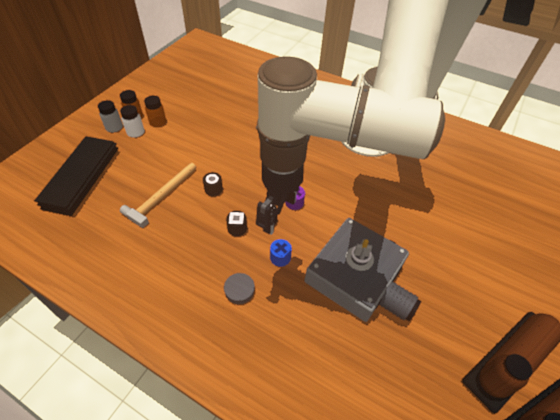

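View pics/side0.png

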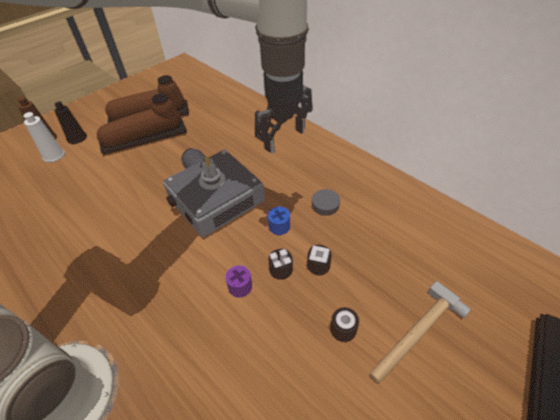

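View pics/wrist0.png

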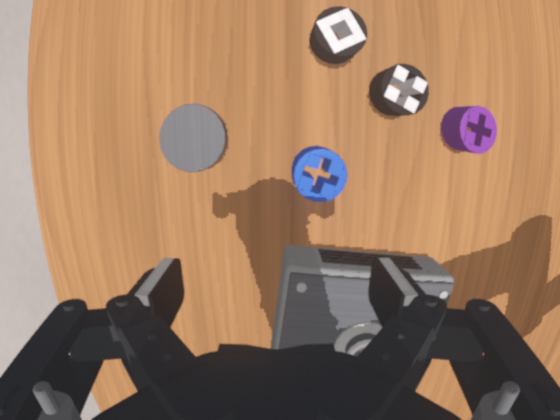

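The scene view shows the square wheel (237,222), round wheel (212,183), blue (281,252), purple (297,198), tin (239,288), hammer and machine (358,262). The cross wheel is hidden behind the gripper.

Candidates in the wrist view are the black cross (404,88), square (340,32), blue (320,174) and purple (478,130). In the side view they are the black cross (281,262), square (319,258), round (344,322), blue (279,220) and purple (239,280). I choose the black one with the cross and will check it in a crop.

```bash
python3 - <<'E'
from h import *
a=cv2.imread('pics/wrist0.png')[30:150,300:520]; b=cv2.imread('pics/side0.png')
c=cv2.imread('pics/side0.png')[130:250,150:370]
d=b[200:350,220:380]
cv2.imwrite('pics/crop0.png',np.hstack([cv2.resize(a,(400,300),interpolation=cv2.INTER_CUBIC),cv2.resize(d,(320,300),interpolation=cv2.INTER_CUBIC)]))
cv2.imwrite('pics/crop1.png',cv2.resize(c[0:110,:150],(750,550),interpolation=cv2.INTER_CUBIC))
s=cv2.imread('pics/scene0.png')[210:330,290:430]
cv2.imwrite('pics/crop2.png',cv2.resize(s,(700,600),interpolation=cv2.INTER_CUBIC))
for t,u,v in [('wrist0',404,88),('side0',281,258),('wrist0',320,172),('side0',279,215),('scene0',281,247),('side0',319,254),('scene0',237,217),('scene0',364,240),('side0',208,160)]:
    print(t,u,v,atd(t,u,v).round(1),atz(t,u,v,50).round(1))
print(tri(('wrist0',404,88),('side0',281,257)))
E
```

```text
wrist0 404 88 [ 483.6 -111.3   28.6] [ 492.4 -108.5   50. ]
side0 281 258 [ 495.6 -106.7   41.4] [ 491.7 -111.    50. ]
wrist0 320 172 [573.4 -10.8   1.5] [580.2 -18.   50. ]
side0 279 215 [586.  -10.   37.7] [578.9 -17.7  50. ]
scene0 281 247 [570.2 -18.   40.9] [575.5 -15.3  50. ]
side0 319 254 [ 567.3 -159.6   34.1] [ 558.6 -166.2   50. ]
scene0 237 217 [ 549.9 -168.1   43.9] [ 553.6 -165.2   50. ]
scene0 364 240 [521.9 167.8 155.7] [444.4 159.3  50. ]
side0 208 160 [525.7 167.9 153.6] [586.5 275.1  50. ]
(array([ 493.03796491, -108.86354823,   50.64337798]), np.float64(1.1623148825432235))
```

View pics/crop0.png

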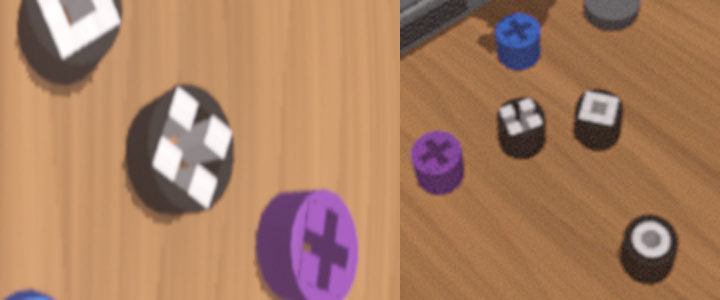

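View pics/crop1.png

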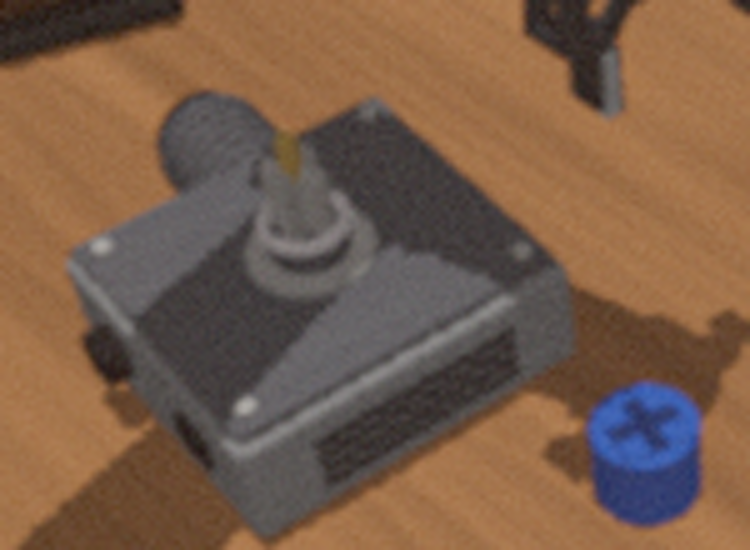

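View pics/crop2.png

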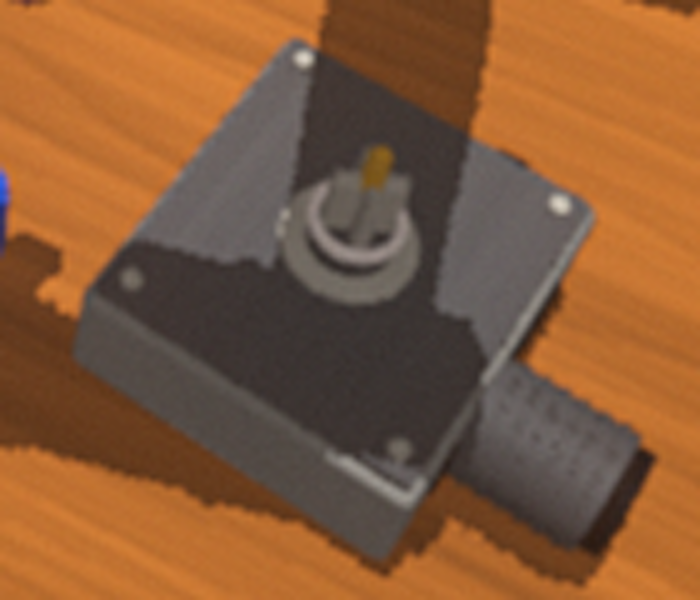

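```bash
python3 - <<'E'
from h import *
print('tip',tri(('scene0',365.8,240),('side0',207.2,156.8)))
print('purple',atz('side0',239,275,50),atz('wrist0',480,130,50))
print('sq',tri(('wrist0',341,30),('side0',319,253)))
# housing top corners, z=82 : screws
for u,v in [(303,58),(560,205),(400,448),(131,279)]: print('sc',atz('scene0',290+u/5,210+v/5,83).round(1))
for u,v in [(102,246),(372,110),(522,251),(246,406)]: print('sd',atz('side0',150+u/5,130+v/5,83).round(1))
E
```

```text
tip (array([525.93863471, 170.95141937, 162.42418491]), np.float64(2.761486359699441))
purple [397.08586525 -75.25591664  50.        ] [392.86560743 -71.97494775  50.        ]
sq (array([ 559.83591108, -164.72953171,   51.16386217]), np.float64(0.5916173635376608))
sc [433. 110.  83.]
sc [450.3 254.8  83. ]
sc [612.6 235.7  83. ]
sc [597.2  92.4  83. ]
sd [453.9 253.6  83. ]
sd [618.9 233.7  83. ]
sd [599.9  90.7  83. ]
sd [437.7 110.1  83. ]
```

```bash
python3 -m crank '{"delta_pos": [[0.033,-0.011,0.010],[0.033,-0.011,0.020],[0.033,-0.011,0.020],[0.033,-0.012,0.020],[0,0,0],[0,0,0]], "twist": [0,0,0,0,0,0]}'
python3 - <<'E'
from h import *
im,d,s=shot('wrist','w1');print(s['position'],s['ee_rot'])
cv2.imwrite('pics/w1c.png',cv2.resize(im[40:220,180:420],(800,600),interpolation=cv2.INTER_CUBIC))
E
```

```text
clock: 0.65
position: [489.6, -46.0, 232.2]
ee_rot: [0.0, 1.0, -0.001, -0.003]
contact_force: [1.6, -1.2, 0.2]
gripper_width: 85.5
[489.61044062 -45.98268265 232.21050824] [ 3.54990832e-04  9.99995964e-01 -5.45613954e-04 -2.76552819e-03]
```

View pics/w1c.png

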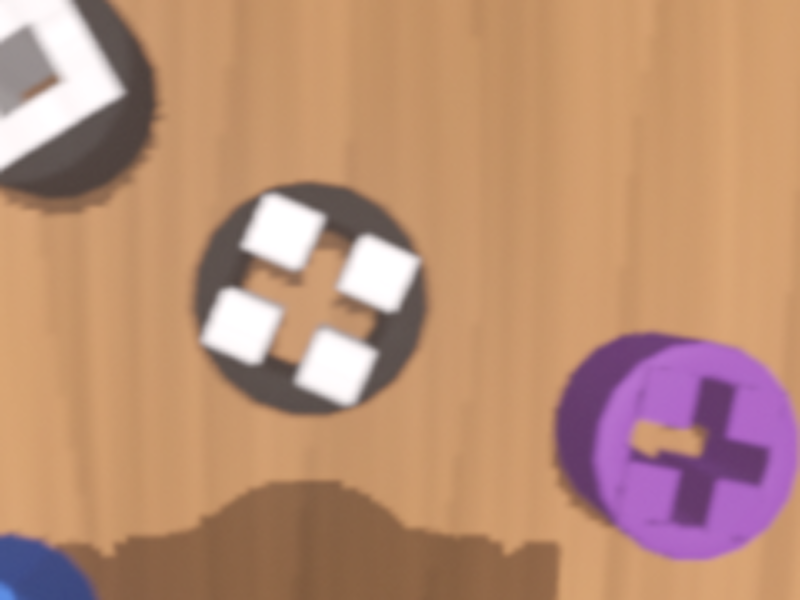

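View pics/w1.png

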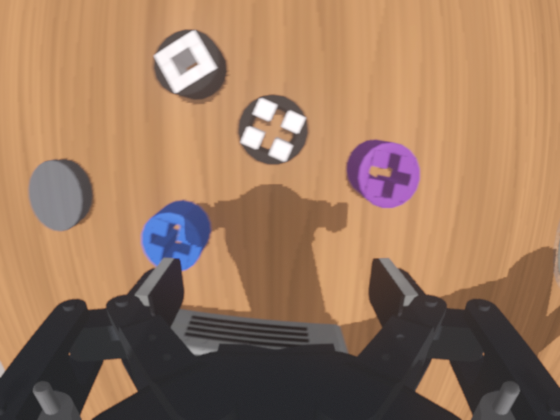

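```bash
python3 - <<'E'
from h import *
C=[(272,193),(420,262),(348,406),(202,342)]
P=np.array([atz('w1',180+u*.3,40+v*.3,50) for u,v in C]);print(P.round(1),P.mean(0).round(1))
for i in range(4):
    e=P[(i+1)%4]-P[i];print(np.linalg.norm(e).round(1),np.degrees(np.arctan2(e[1],e[0])).round(1))
# rim
print('rim', [atz('w1',180+u*.3,40+v*.3,50).round(1) for u,v in [(195,298),(428,298),(312,182),(312,413)]])
s=arm.read_state();print(s['position'])
E
```

```text
[[ 500.1 -132.6   50. ]
 [ 465.9 -116.5   50. ]
 [ 482.6  -82.6   50. ]
 [ 516.7  -97.9   50. ]] [ 491.3 -107.4   50. ]
37.8 154.8
37.8 63.9
37.4 -24.3
38.5 -115.5
rim [array([ 518.2, -108.3,   50. ]), array([ 464. , -108.1,   50. ]), array([ 490.9, -135.2,   50. ]), array([491. , -80.9,  50. ])]
[492.53219817 -45.3097561  233.89449361]
```

Crop w1c is looking straight down the black cross wheel, centre about (273,130), with four white hub pads and the bench visible through the cross slots. Its centre is near (492,-108), and its slots are at 64.7° (mod 90).

```bash
python3 -m crank '{"delta_pos": [[0,-0.031,0.030],[0,-0.032,0.030],[0,0,0],[0,0,0.030],[0,0,0.030],[0,0,0.020],[0,0,0.015],[0,0,0]], "twist": [0,0,0,0,0,0,0,0]}'
python3 -m crank '{"delta_pos": [[0,0,0],[0,0,0]], "twist": [0,0]}'
python3 - <<'E'
from h import *
im,d,s=shot('wrist','w2');print(s['position'],s['contact_force'])
shot('side','s2')
E
```

```text
clock: 1.37
position: [493.6, -105.0, 79.1]
ee_rot: [0.0, 1.0, -0.0, -0.002]
contact_force: [-1.3, -0.0, 0.2]
gripper_width: 85.7
clock: 1.53
position: [495.0, -105.0, 82.6]
ee_rot: [-0.0, 1.0, 0.0, 0.002]
contact_force: [0.2, 0.3, 0.6]
gripper_width: 85.3
[ 494.95383177 -104.96935667   82.63481029] [0.23527625 0.32549194 0.61304498]
```

View pics/w2.png

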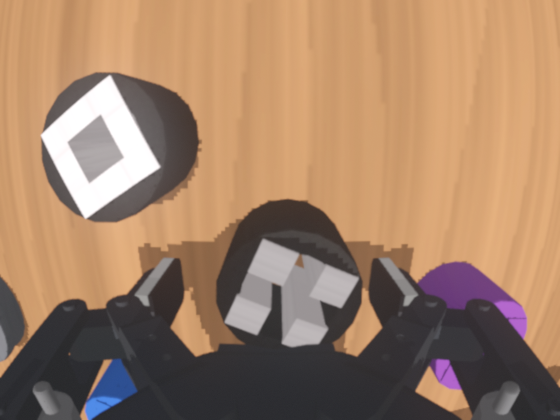

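View pics/s2.png

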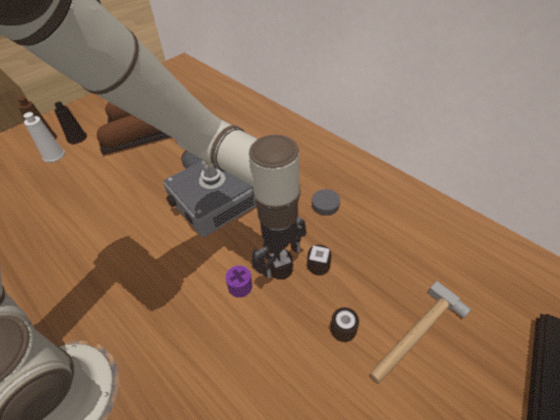

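```bash
python3 - <<'E'
from h import *
print(arm.read_state()['position'])
im=cv2.imread('pics/w2.png')[190:360,200:380]
cv2.imwrite('pics/w2c.png',cv2.resize(im,None,fx=4,fy=3.5 if 0 else 4,interpolation=cv2.INTER_CUBIC)[:600])
E
```

```text
[ 494.4250605  -105.05845072   82.89736454]
```

View pics/w2c.png

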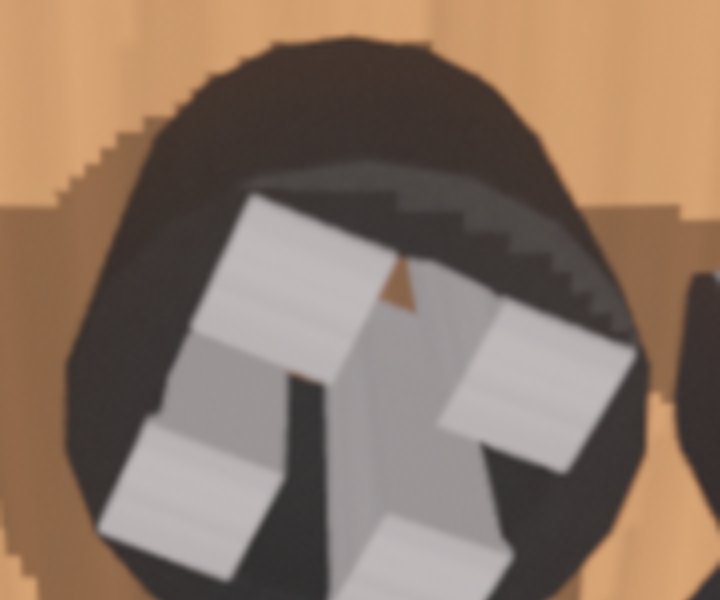

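```bash
python3 - <<'E'
from h import *
P=np.array([atz('w2',200+u/4,190+v/4,50) for u,v in [(250,193),(637,352),(98,530)]]);print(P.round(1), ((P[1]+P[2])/2).round(1))
print(np.linalg.norm(P[1]-P[0]),np.linalg.norm(P[2]-P[0]))
q=np.load('pics/w2.npz')['q'];print(R.from_quat(q).as_matrix().round(4))
print(tri(('w2',262.5,238.25),('w1',180+272*.3,40+193*.3)),tri(('w2',359.25,278),('w1',180+420*.3,40+262*.3)))
E
```

```text
[[ 500.3 -132.8   50. ]
 [ 465.4 -117.1   50. ]
 [ 515.6  -97.8   50. ]] [ 490.5 -107.5   50. ]
38.31159778825009 38.23719890077894
[[-1.0e+00 -9.0e-04  3.3e-03]
 [-9.0e-04  1.0e+00  0.0e+00]
 [-3.3e-03  0.0e+00 -1.0e+00]]
(array([ 500.24530116, -132.66878154,   49.54042569]), np.float64(0.22937844929866752)) (array([ 465.5416015 , -116.66276742,   49.30899219]), np.float64(0.7099450893216217))
```

```bash
python3 -m crank '{"delta_pos": [[0.0035,-0.0025,0.003],[0,0,0],[0,0,0]], "twist": [0,0,0]}'
python3 -m crank '{"delta_pos": [[0,0,0],[0,0,0],[0,0,0],[0,0,0],[0,0,0],[0,0,0],[0,0,0],[0,0,0]], "twist": [0,0,0,0,0,0,0,0]}' 0
python3 -m crank '{"delta_pos": [[0,0,0],[0,0,0],[0,0,0],[0,0,0]], "twist": [0,0,0,0]}' 0
```

```text
clock: 1.88
position: [489.2, -108.0, 78.8]
ee_rot: [0.0, 1.0, 0.0, 0.0]
contact_force: [-0.6, -0.2, 0.8]
gripper_width: 85.7
clock: 2.55
position: [489.8, -107.8, 79.1]
ee_rot: [-0.0, 1.0, -0.0, 0.0]
contact_force: [-0.9, -0.1, 5.6]
gripper_width: 55.3
clock: 2.88
position: [489.7, -107.8, 79.0]
ee_rot: [-0.0, 1.0, -0.0, 0.0]
contact_force: [-1.1, 0.9, 6.1]
gripper_width: 55.6
```

```bash
python3 -m crank '{"delta_pos": [[0,0,-0.015],[0,0,-0.030],[0,0,-0.035],[0,0,-0.035],[0,0,-0.035],[0,0,-0.030],[0,0,-0.010],[0,0,0]], "twist": [0,0,0,0,0,0,0,0]}' 0
python3 - <<'E'
from h import *
im,d,s=shot('wrist','w3');print(s['position'],s['contact_force'])
cv2.imwrite('pics/w3c.png',cv2.resize(im[190:390,130:400],None,fx=2.9,fy=2.9,interpolation=cv2.INTER_CUBIC))
E
```

```text
clock: 3.55
position: [490.4, -107.7, 270.9]
ee_rot: [-0.0, 1.0, 0.0, 0.003]
contact_force: [0.3, -0.7, -2.4]
gripper_width: 55.5
[ 490.37411372 -107.71838629  270.8642091 ] [ 0.34419428 -0.72805692 -2.35006401]
```

View pics/w3c.png

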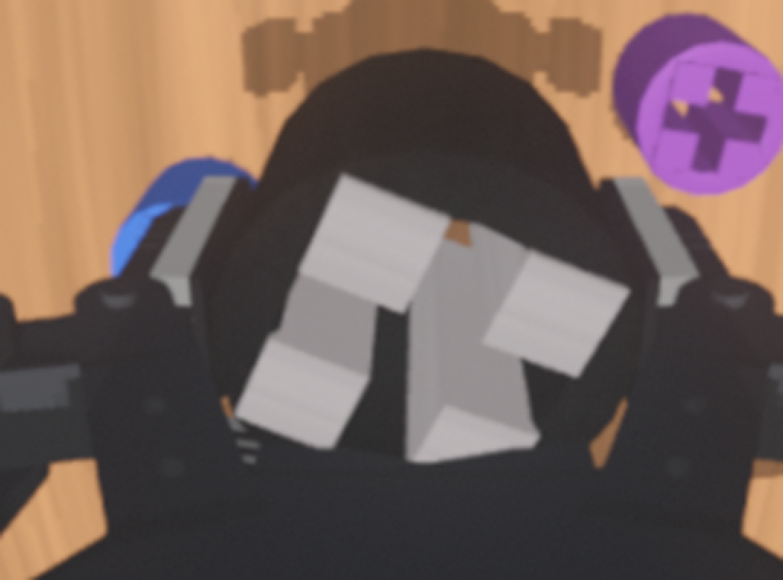

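Crop w3c shows the cross wheel held between the pads, with hub corners near (248,250), (347,290) and (211,333). Next I move to view the spindle.

```bash
python3 -m crank '{"delta_pos": [[-0.003,0.030,0],[-0.004,0.038,0],[-0.004,0.040,0],[-0.004,0.040,0],[-0.004,0.040,0],[-0.004,0.040,0],[-0.004,0.040,0],[-0.004,0.040,0]], "twist": [0,0,0,0,0,0,0,0]}' 0
python3 -m crank '{"delta_pos": [[-0.003,0.025,0],[-0.002,0.013,0],[0,0,0],[0,0,0],[0,0,0],[0,0,0]], "twist": [0,0,0,0,0,0]}' 0
python3 - <<'E'
from h import *
im,d,s=shot('wrist','w4');print(s['position'],s['ee_rot'],s['contact_force'])
cv2.imwrite('pics/w4c.png',cv2.resize(im[40:240,170:370],None,fx=3,fy=3,interpolation=cv2.INTER_CUBIC))
cv2.imwrite('pics/w4d.png',cv2.resize(im[190:390,130:400],None,fx=2.9,fy=2.9,interpolation=cv2.INTER_CUBIC))
tag='w3'
def tool(tag,P):
    z=np.load(f'pics/{tag}.npz');return R.from_quat(z['q']).inv().apply(np.array(P)-z['p'])
zt=np.load('pics/w3.npz')['p'][2]-29
P=np.array([tool(tag,atz(tag,130+u/2.9,190+v/2.9,zt)) for u,v in [(343,174),(630,291),(235,415)]]);print(P.round(1),(P[1]+P[2])/2)
for a in (P[1]-P[0],P[2]-P[0]): print(np.linalg.norm(a),np.degrees(np.arctan2(a[1],a[0])))
E
```

```text
clock: 4.27
position: [519.1, 201.6, 264.8]
ee_rot: [0.0, 1.0, -0.002, -0.003]
contact_force: [0.2, 0.7, -2.5]
gripper_width: 55.8
clock: 4.77
position: [525.2, 236.7, 267.7]
ee_rot: [0.001, 1.0, -0.001, -0.001]
contact_force: [0.0, -0.8, -1.7]
gripper_width: 55.4
[525.15441882 236.69739998 267.65164765] [ 8.20535166e-04  9.99999157e-01 -5.73952467e-04 -8.27153019e-04] [ 0.01453152 -0.8101334  -1.70601955]
[[ -9.9 -25.   29. ]
 [ 24.7  -9.2  28.8]
 [-25.6  10.   29.2]] [-0.45444808  0.39350588 29.00347993]
37.99035102881945 24.561502105333567
38.3517947419136 114.11647216712541
```

View pics/w4.png

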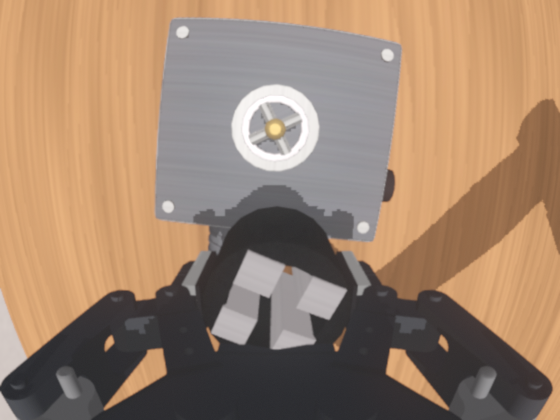

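View pics/w4c.png

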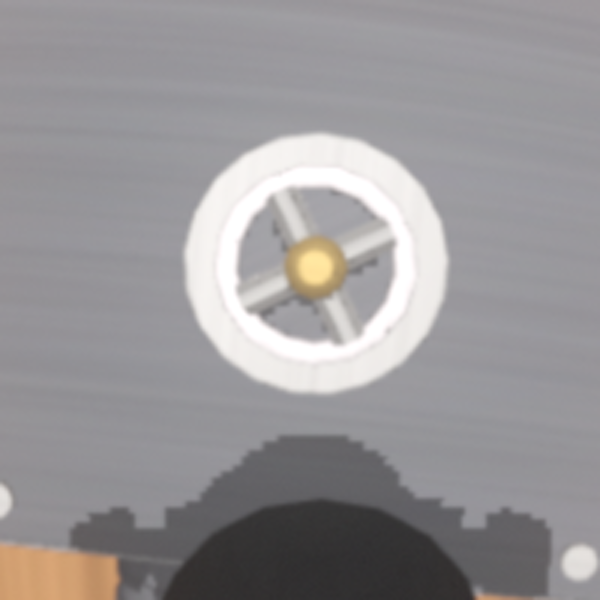

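View pics/w4d.png

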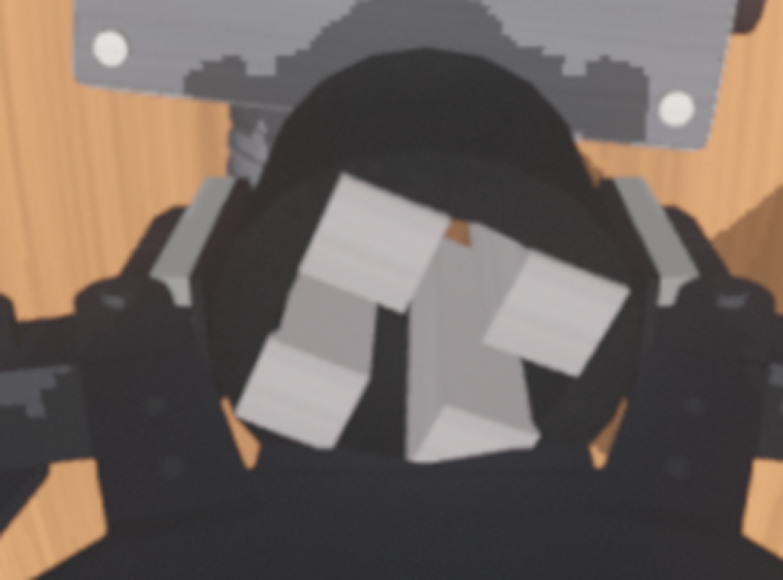

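```bash
python3 - <<'E'
from h import *
def tool(tag,P):
    z=np.load(f'pics/{tag}.npz');return R.from_quat(z['q']).inv().apply(np.array(P)-z['p'])
g=lambda u,v,z:atz('w4',170+u/3,40+v/3,z)
print('tip',g(315,267,162),'collar',g(315.5,264.5,108),'disc',g(316.5,263,86))
A=[tool('w4',g(*p,142)) for p in [(283,196),(349,342),(243,300),(394,237)]]
for a,b in ((0,1),(2,3)):
    e=A[b]-A[a];print(np.linalg.norm(e),np.degrees(np.arctan2(e[1],e[0])), (A[a]+A[b])/2)
print([ (R.from_quat(np.load('pics/w4.npz')['q']).apply((A[a]+A[b])/2)+np.load('pics/w4.npz')['p']).round(1) for a,b in((0,1),(2,3))])
print(tool('w4',g(315,267,162)))
# hub top normal: tilt check from depth
z,m,f,M=T('w4')
C=[(343,174),(630,291),(235,415)]
zt=z['p'][2]-29
P=np.array([tool('w4',atz('w4',130+u/2.9,190+v/2.9,zt)) for u,v in C]);print(P.round(1),(P[1]+P[2])/2)
s=arm.read_state();print(s['position'],s['ee_rot'],s['joints'])
E
```

```text
tip [525.99775348 173.33345555 162.        ] collar [525.93370321 173.49705119 108.        ] disc [525.68702355 173.36021465  86.        ]
32.37280119980888 65.98423758320013 [ -0.92735155 -62.53444984 125.72223769]
32.82160577795066 -22.791165472239705 [ -0.52125877 -62.72934581 125.7231331 ]
[array([525.8, 174. , 142. ]), array([525.4, 173.8, 142. ])]
[ -1.12205763 -63.24101284 105.72268726]
[[ -9.9 -25.   29. ]
 [ 24.7  -9.1  29.1]
 [-25.5   9.8  28.9]] [-0.40220944  0.37074819 28.9989677 ]
[525.29513341 236.78413679 268.04706481] [ 8.27752654e-04  9.99999497e-01 -3.16345606e-04 -4.70635859e-04] [ 7.04457338e-01  3.30707312e-01 -1.67944022e-01 -1.46150532e-04
 -1.07327185e+00 -7.06043021e-01]
```

View w4 shows the machine from above, with the stud at (275,129) and the ribs visible. The held wheel is at the bottom. The ribs sit at 66.6° in the tool frame and the wheel slots at 24.3°, so I need a twist of +0.738 rad, then a re-check.

```bash
python3 -m crank '{"delta_pos": [[0,0,0],[0,0,0],[0,0,0],[0,0,0],[0,0,0],[0,0,0],[0,0,0],[0,0,0]], "twist": [0.123,0.123,0.123,0.123,0.123,0.123,0,0]}' 0
python3 -m crank '{"delta_pos": [[0,0,0],[0,0,0],[0,0,0]], "twist": [0,0,0]}' 0
python3 - <<'E'
from h import *
im,d,s=shot('wrist','w5');print(s['position'],s['ee_rot'],s['joints'][5])
cv2.imwrite('pics/w5d.png',cv2.resize(im[190:390,130:400],None,fx=2.9,fy=2.9,interpolation=cv2.INTER_CUBIC))
E
```

```text
clock: 5.48
position: [525.5, 237.3, 268.6]
ee_rot: [0.36, 0.933, 0.0, 0.0]
contact_force: [-0.4, 0.2, -1.6]
gripper_width: 55.5
clock: 5.73
position: [525.5, 238.0, 268.5]
ee_rot: [0.36, 0.933, 0.0, 0.0]
contact_force: [-0.4, 0.1, -1.8]
gripper_width: 55.4
[525.48605045 237.99290471 268.48234572] [3.60273093e-01 9.32846878e-01 2.85802956e-05 2.43468497e-07] -1.4430435935879309
```

View pics/w5.png

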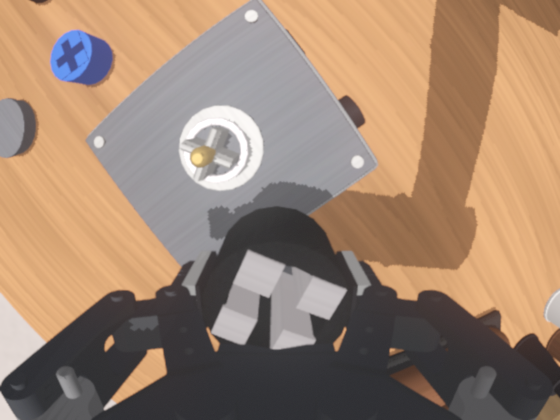

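View pics/w5d.png

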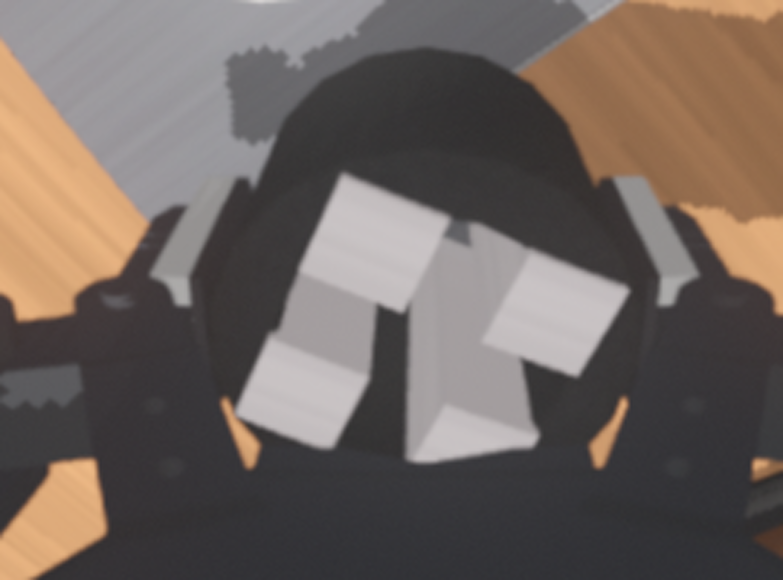

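```bash
python3 - <<'E'
from h import *
s=arm.read_state();r=R.from_quat(s['ee_rot'])
print(s['position'],r.inv().apply(np.array([526,173.5,162])-s['position']), r.as_matrix().round(3))
print('tip from w5',atz('w5',201,157,162))
E
```

```text
[525.47286069 238.09222699 268.44644818] [-43.81857352 -47.46539644 106.44364118] [[-0.74   0.672 -0.   ]
 [ 0.672  0.74   0.   ]
 [ 0.     0.    -1.   ]]
tip from w5 [524.16059826 174.20024646 162.        ]
```

```bash
python3 -m crank '{"delta_pos": [[-0.022,0.008,0],[-0.0215,0.0075,0],[0,0,0],[0,0,0],[0,0,0],[0,0,0]], "twist": [0,0,0,0,0,0]}' 0
python3 - <<'E'
from h import *
im,d,s=shot('wrist','w6');print(s['position'],s['ee_rot'],s['joints'][5])
cv2.imwrite('pics/w6c.png',cv2.resize(im[80:180,220:330],None,fx=6,fy=6,interpolation=cv2.INTER_CUBIC))
E
```

```text
clock: 6.28
position: [567.5, 220.5, 268.4]
ee_rot: [0.36, 0.933, -0.0, -0.0]
contact_force: [-0.2, 0.6, -2.0]
gripper_width: 55.3
[567.517056   220.5330742  268.35406395] [ 3.60380453e-01  9.32805371e-01 -1.59864472e-04 -2.08450004e-04] -1.3733932709268926
```

View pics/w6c.png

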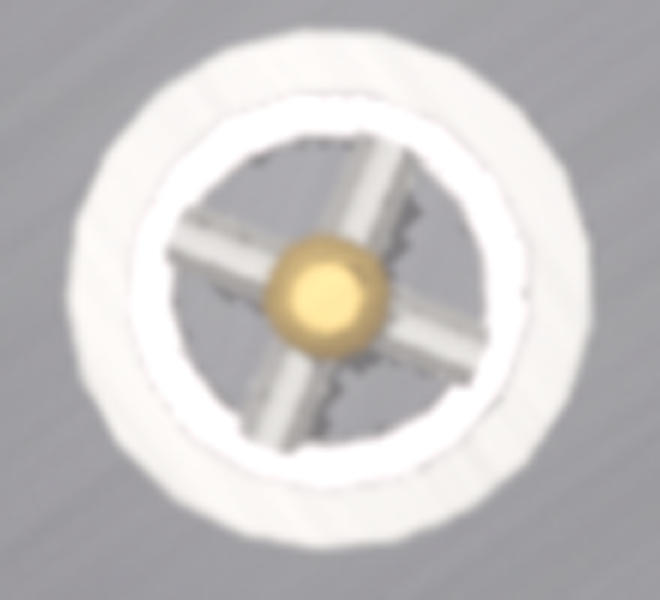

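```bash
python3 - <<'E'
from h import *
z=np.load('pics/w6.npz')
tool=lambda P:R.from_quat(z['q']).inv().apply(P-z['p'])
g=lambda u,v,zz:tool(atz('w6',220+u/6,80+v/6,zz))
print('tip',g(328,297,162),'disc',g(331,289,86),'collar',g(331,290,108))
for p,q in [((387,150),(268,437)),((185,237),(472,355))]:
    a,b=g(*p,142),g(*q,142);e=b-a;print(np.degrees(np.arctan2(e[1],e[0]))%90,(a+b)/2,np.linalg.norm(e))
s=arm.read_state();print(s['position'],s['ee_rot'])
# wheel yaw at hub: refined edges in w5 with all measured lines
E
```

```text
tip [ -0.88138027 -62.63347199 106.38192776] disc [ -0.73694365 -62.42665762 182.38188502] collar [ -0.70036555 -62.57850445 160.3819601 ]
22.40707123089443 [ -1.04004129 -62.65949395 126.38189877] 31.487658591558574
22.669881800534554 [ -0.85473258 -62.49255475 126.38187461] 31.221264683025023
[567.51847979 220.63927713 268.50965511] [ 3.60303888e-01  9.32834979e-01 -3.07801630e-05 -9.21189631e-05]
```

```bash
python3 -m crank '{"delta_pos": [[0,-0.021,0],[-0.0005,-0.021,0],[0,-0.021,0],[0,0,0],[0,0,0],[0,0,0]], "twist": [-0.017,0,0,0,0,0]}' 0
python3 - <<'E'
from h import *
z=np.load('pics/w6.npz');t=z['p']+R.from_quat(z['q']).apply([-.45,-63,0])
s=arm.read_state();print(t,s['position'],R.from_quat(s['ee_rot']).inv().apply(t-s['position']))
shot('side','s7');shot('scene','c7')
a=cv2.imread('pics/side7.png') if 0 else cv2.imread('pics/s7.png');b=cv2.imread('pics/c7.png')
cv2.imwrite('pics/x7.png',np.hstack([cv2.resize(a[80:230,140:280],(400,428),interpolation=cv2.INTER_CUBIC),cv2.resize(b[160:310,290:430],(400,428),interpolation=cv2.INTER_CUBIC)]))
E
```

```text
clock: 6.83
position: [526.8, 173.5, 269.1]
ee_rot: [0.352, 0.936, 0.001, 0.001]
contact_force: [0.8, 1.3, -1.5]
gripper_width: 55.4
[525.49340593 173.59466196 268.38219551] [526.75083609 173.48302696 269.05838925] [ 1.01916565 -0.74645405  0.67449142]
```

View pics/x7.png

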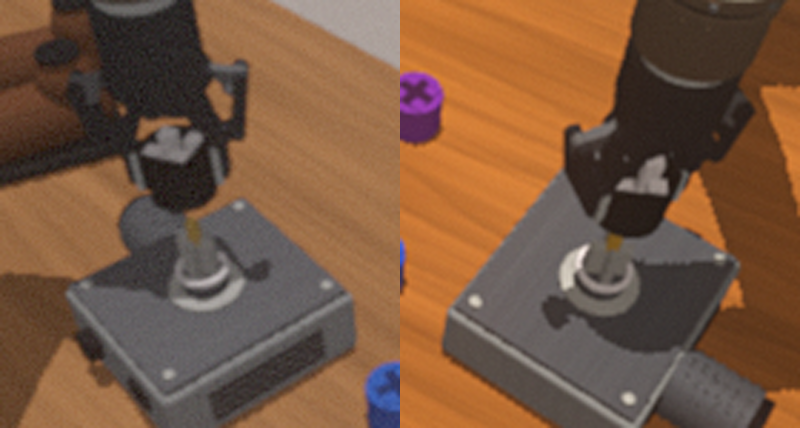

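Both views show the held wheel hovering above the stud, roughly coaxial. I'll let it settle and correct.

```bash
cat > chk.py <<'E'
from h import *
t=np.array([525.49,173.59,0])
s=arm.read_state();r=R.from_quat(s['ee_rot']);d=r.inv().apply(t-s['position'])
m=r.as_matrix();print('pos',s['position'].round(2),'tool err xy',d[:2].round(2),'z-axis',m[:,2].round(4),'yaw',np.degrees(np.arctan2(m[1,0],m[0,0])).round(2),'F',s['contact_force'].round(1),'M',s['wrist_torque'].round(2))
E
python3 -m crank '{"delta_pos": [[0,0,0],[0,0,0],[0,0,0]], "twist": [0,0,0]}' 0; python3 chk.py
python3 -m crank '{"delta_pos": [[0,0,0],[0,0,0]], "twist": [0,0]}' 0; python3 chk.py
```

```text
clock: 7.18
position: [526.8, 173.3, 268.2]
ee_rot: [0.353, 0.936, -0.0, -0.0]
contact_force: [0.1, 0.9, -1.5]
gripper_width: 55.3
pos [526.79 173.28 268.18] tool err xy [ 1.16 -0.52] z-axis [-3.e-04 -2.e-04 -1.e+00] yaw 138.7 F [ 0.1  0.9 -1.5] M [-0.02  0.03  0.04]
clock: 7.35
position: [526.7, 173.1, 268.3]
ee_rot: [0.353, 0.936, -0.0, -0.0]
contact_force: [0.5, -0.6, -2.0]
gripper_width: 55.6
pos [526.68 173.07 268.32] tool err xy [ 1.23 -0.36] z-axis [-1.e-04 -1.e-04 -1.e+00] yaw 138.69 F [ 0.5 -0.6 -2. ] M [0.02 0.01 0.  ]
```

```bash
python3 -m crank '{"delta_pos": [[0.0012,-0.0004,0.012],[0,0,0.012],[0,0,0.004],[0,0,0.004],[0,0,0.004],[0,0,0.003],[0,0,0],[0,0,0]], "twist": [0,0,0,0,0,0,0,0]}' 0; python3 chk.py
```

```text
clock: 8.02
position: [525.6, 173.5, 229.6]
ee_rot: [0.353, 0.936, 0.0, 0.0]
contact_force: [-0.2, -0.5, -1.2]
gripper_width: 55.1
pos [525.59 173.5  229.63] tool err xy [ 0.17 -0.06] z-axis [ 3.e-04  1.e-04 -1.e+00] yaw 138.69 F [-0.2 -0.5 -1.2] M [ 0.02 -0.01 -0.02]
```

```bash
python3 -m crank '{"delta_pos": [[0,0,0.003],[0,0,0.003],[0,0,0.003],[0,0,0.002],[0,0,0],[0,0,0]], "twist": [0,0,0,0,0,0]}' 0; python3 chk.py
```

```text
clock: 8.52
position: [525.4, 173.4, 218.2]
ee_rot: [0.353, 0.936, -0.0, -0.0]
contact_force: [-0.2, 0.4, -1.6]
gripper_width: 55.5
pos [525.41 173.44 218.24] tool err xy [0.03 0.27] z-axis [-3.e-04 -3.e-04 -1.e+00] yaw 138.69 F [-0.2  0.4 -1.6] M [-0.02  0.01 -0.03]
```

```bash
python3 -m crank '{"delta_pos": [[0,0,0.003],[0,0,0.003],[0,0,0.003],[0,0,0.003],[0,0,0],[0,0,0]], "twist": [0,0,0,0,0,0]}' 0; python3 chk.py
```

```text
clock: 9.02
position: [525.4, 173.4, 206.1]
ee_rot: [0.353, 0.936, -0.0, -0.0]
contact_force: [0.6, -0.5, -1.9]
gripper_width: 55.4
pos [525.38 173.42 206.12] tool err xy [0.   0.34] z-axis [-5.e-04 -4.e-04 -1.e+00] yaw 138.69 F [ 0.6 -0.5 -1.9] M [ 0.01 -0.02  0.03]
```

No contact with the underside about 15 mm below the rib tops, so the slots have meshed. Continuing down to the collar.

```bash
python3 -m crank '{"delta_pos": [[0,0,0.004],[0,0,0.004],[0,0,0.004],[0,0,0.003],[0,0,0],[0,0,0]], "twist": [0,0,0,0,0,0]}' 0; python3 chk.py
python3 -m crank '{"delta_pos": [[0,0,0.002],[0,0,0.002],[0,0,0.002],[0,0,0],[0,0,0]], "twist": [0,0,0,0,0]}' 0; python3 chk.py
```

```text
clock: 9.52
position: [525.4, 173.4, 191.1]
ee_rot: [0.353, 0.936, -0.0, -0.0]
contact_force: [0.2, 0.4, -2.1]
gripper_width: 55.4
pos [525.39 173.4  191.09] tool err xy [0.04 0.35] z-axis [-5.e-04 -5.e-04 -1.e+00] yaw 138.69 F [ 0.2  0.4 -2.1] M [ 0.01 -0.03  0.05]
clock: 9.93
position: [525.6, 173.6, 186.1]
ee_rot: [0.353, 0.936, 0.0, 0.0]
contact_force: [-0.9, 0.0, 2.3]
gripper_width: 55.3
pos [525.57 173.59 186.06] tool err xy [ 0.12 -0.16] z-axis [ 6.e-04  2.e-04 -1.e+00] yaw 138.71 F [-0.9  0.   2.3] M [0.06 0.46 0.03]
```

```bash
python3 -m crank '{"delta_pos": [[0,0,0.002],[0,0,0.002],[0,0,0],[0,0,0]], "twist": [0,0,0,0]}' 0; python3 chk.py
python3 -m crank '{"delta_pos": [[0,0,0.002],[0,0,0.001],[0,0,0],[0,0,0]], "twist": [0,0,0,0]}' 0; python3 chk.py
```

```text
clock: 10.27
position: [525.7, 173.6, 182.2]
ee_rot: [0.353, 0.936, 0.0, 0.0]
contact_force: [-3.4, 1.0, 5.8]
gripper_width: 55.3
pos [525.68 173.57 182.16] tool err xy [ 0.25 -0.25] z-axis [ 9.e-04  2.e-04 -1.e+00] yaw 138.71 F [-3.4  1.   5.8] M [0.02 0.75 0.  ]
clock: 10.6
position: [525.7, 173.6, 179.6]
ee_rot: [0.352, 0.936, 0.0, 0.0]
contact_force: [-3.5, -0.5, 7.7]
gripper_width: 55.1
pos [525.66 173.6  179.61] tool err xy [ 0.24 -0.29] z-axis [ 1.1e-03  2.0e-04 -1.0e+00] yaw 138.72 F [-3.5 -0.5  7.7] M [-0.08  1.03 -0.05]
```

```bash
python3 -m crank '{"delta_pos": [[0,0,0.001],[0,0,0],[0,0,0]], "twist": [0,0,0]}' 0; python3 chk.py
python3 -m crank '{"delta_pos": [[0,0,0.001],[0,0,0],[0,0,0]], "twist": [0,0,0]}' 0; python3 chk.py
```

```text
clock: 10.85
position: [525.7, 173.6, 179.1]
ee_rot: [0.352, 0.936, 0.0, 0.001]
contact_force: [-3.7, -0.3, 10.6]
gripper_width: 55.5
pos [525.68 173.62 179.07] tool err xy [ 0.27 -0.36] z-axis [ 1.4e-03  3.0e-04 -1.0e+00] yaw 138.73 F [-3.7 -0.3 10.6] M [ 0.01  1.23 -0.09]
clock: 11.1
position: [525.6, 173.6, 179.0]
ee_rot: [0.352, 0.936, 0.0, 0.001]
contact_force: [-5.7, -1.3, 14.8]
gripper_width: 55.4
pos [525.64 173.6  178.98] tool err xy [ 0.31 -0.32] z-axis [ 1.6e-03  2.0e-04 -1.0e+00] yaw 138.74 F [-5.7 -1.3 14.8] M [-0.03  1.85 -0.03]
```

```bash
python3 -m crank '{"delta_pos": [[0.0004,-0.0004,0.001],[0,0,0.0005],[0,0,0],[0,0,0]], "twist": [0,0,0,0]}' 0; python3 chk.py
python3 -m crank '{"delta_pos": [[0,0,0],[0,0,0],[0,0,0],[0,0,0]], "twist": [0,0,0,0]}' 0; python3 chk.py
python3 - <<'E'
from h import *
shot('side','s8');shot('scene','c8');shot('wrist','w8')
a=cv2.imread('pics/s8.png');b=cv2.imread('pics/c8.png')
cv2.imwrite('pics/x8.png',np.hstack([cv2.resize(a[90:240,140:280],(400,428),interpolation=cv2.INTER_CUBIC),cv2.resize(b[180:330,290:430],(400,428),interpolation=cv2.INTER_CUBIC)]))
cv2.imwrite('pics/w8d.png',cv2.resize(cv2.imread('pics/w8.png')[190:390,130:400],None,fx=2.9,fy=2.9,interpolation=cv2.INTER_CUBIC))
E
```

```text
clock: 11.43
position: [525.6, 173.6, 179.0]
ee_rot: [0.352, 0.936, 0.001, 0.001]
contact_force: [-7.7, -1.5, 21.6]
gripper_width: 55.6
pos [525.57 173.6  178.95] tool err xy [ 0.45 -0.53] z-axis [ 3.4e-03  5.0e-04 -1.0e+00] yaw 138.76 F [-7.7 -1.5 21.6] M [-0.28  2.35 -0.1 ]
clock: 11.77
position: [525.6, 173.6, 179.0]
ee_rot: [0.352, 0.936, 0.001, 0.001]
contact_force: [-8.7, -0.5, 21.9]
gripper_width: 55.3
pos [525.57 173.61 178.95] tool err xy [ 0.44 -0.54] z-axis [ 3.4e-03  6.0e-04 -1.0e+00] yaw 138.76 F [-8.7 -0.5 21.9] M [-0.31  2.33 -0.08]
```

View pics/x8.png

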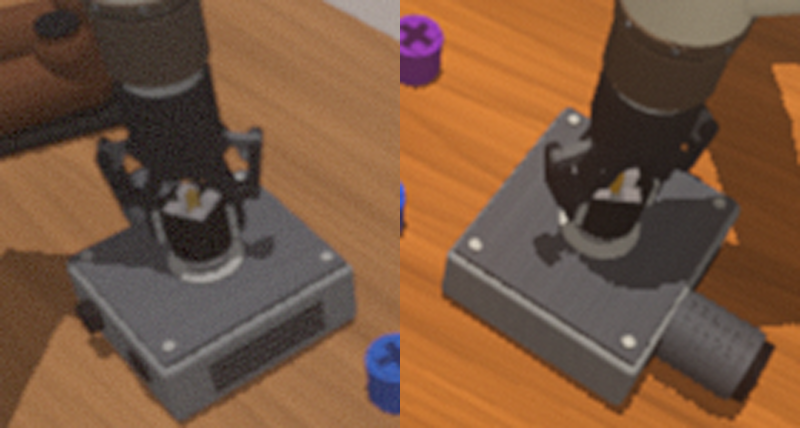

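View pics/w8d.png

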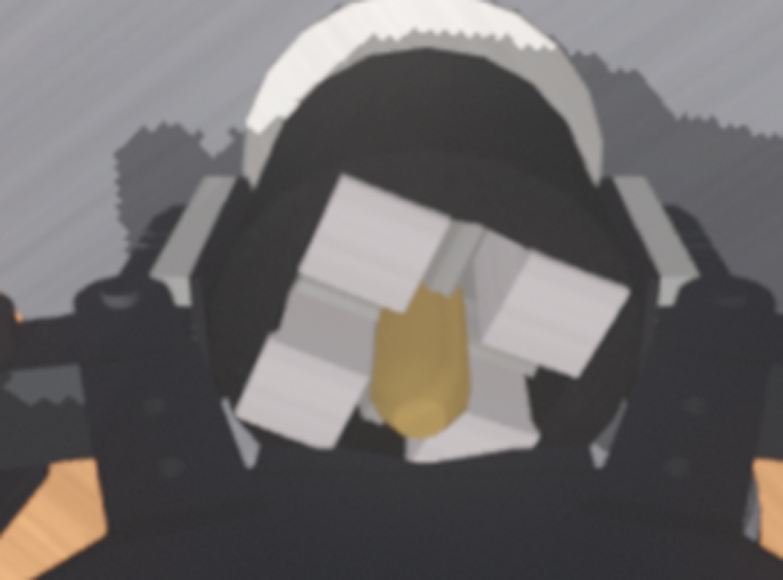

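View pics/s8.png

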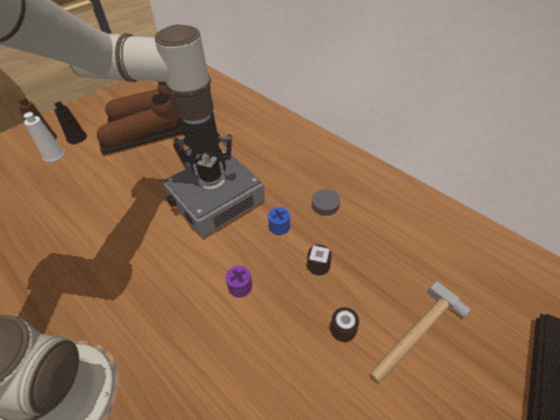

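w8d shows the stud standing up through the cross bore, with the hub corners at the same pixels as before pressing, so the wheel has not slipped in the grip. x8 and s8 show the wheel seated on the machine's disc. The tin (325,202), square wheel (319,258), round wheel (344,322) and hammer are where they were. The TCP has stopped at 179.0 mm, which puts the underside at 100 mm, under a push of about 22 N.

```bash
python3 -c "
from bench import *
s=arm.read_state();print(s['position'],s['contact_force'],s['gripper_width']);print(job_done())"
```

```text
[525.55205956 173.6303337  178.94315518] [-8.10051408 -0.98904133 21.00267223] 55.176159477390655
the job is handed in; nothing more can be done
None
```

The black wheel with the cross-shaped bore is on the spindle, pressed fully home, and the gripper was still holding it down at about 21 N when I handed the job in. No verdict was reported. The clock was near 12 s of the 48 s allowed.

- **Fit:** I turned the wheel about 41° in the air to match the ribs. It slid 34 mm down them to the collar with no sign of contact, so the slots meshed.
- **Pressed home:** Pressing the collar took gradually more force, then motion stopped hard with the tool at 179 mm. That puts the wheel's underside about 100 mm above the bench, which matches the seat height. The push is above the roughly 11 N the collar needs at the bottom.
- **Last pictures:** The wheel had not slipped in the grip, and the stud stands out through the bore. In the side view the tin, the hammer and the other two wheels are where they were.
- **What disagreed:** Two readings of the rib angle differed by about 1.8°. I went with the later, closer one, and the slots have room for an error of that size. A sideways load of about 8 N and a wrist moment of about 2.3 N m remain from pressing; a small corrective shift did not remove them.

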